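# Take the long steam pipe out of the food warmer

## Task

Take the long straight steam pipe out of the food warmer for cleaning: pull it along its length until its end snaps out of the socket under the deck, then tilt it and bring it out through the opening, free end first. Finish while still holding it in the gripper, still and with its whole length at least 3 cm above the warmer's top deck, touching nothing else; leave the things standing around where they are.

Things in the scene. Friction and masses are not known exactly. Their poses are not given: they have to be found in the camera images.
- warmer: Steel countertop food warmer, a fixed box 430 long (x), 330 wide (y), 150 mm high. Origin on the table; its x axis runs along the pipe from socket to free end, ahead and to the left of the robot; z up. In its frame (mm) the outside spans x -230..200, y -165..165. Its flat deck is 4 mm sheet, upper face at z = 150, with one rectangular opening (see opening).
- opening (a point): Centre of the only opening in the deck, at the deck's upper face: 170 mm long along the warmer's x (x -40..130 in its frame) and 220 mm wide (y -110..110). The pipe is longer than it in any direction. Axes as the warmer's.
- well_floor (a point): Point on the floor of the well straight below the opening's centre; floor 12 mm above the table, 138 mm below the deck's upper face. The well runs on under the deck: inside x -201..188, y -153..153 in the warmer's frame. At y = +40 and -40 a slim post (x 50..66, only 13 mm wide, top at z = 111, so fingers either side of the pipe pass it) carries the pipe from below.
- sockets (a point): Point midway between the two sockets on the near end wall, hidden under the deck, at x = -200, y = 0, z = 120 mm in the warmer's frame. Socket axes lie 40 mm to either side (y = +40, -40), along x. Each has sprung jaws at x = -182 and a guide plate x -176..-170 with a 23 mm square window.
- pipe_mid (a point): Middle of the long steam pipe to take out, on its axis: a straight round steel tube, 20 mm diameter, 275 mm long, about 0.15 kg, with a row of small dark holes. Its x axis runs along it from socketed to free end. Loose, it lies level along the warmer's x, axis 30 mm below the deck's face, in the socket at y = +40 or -40; this point is hidden under the deck.
- pipe_grip (a point): Point on the pipe's axis 55 mm before its free end (220 mm from the socketed end), in the open part, at the start 60 mm inside the opening's near edge and 30 mm below the deck's face: a good place to grip from above, fingers closing across the pipe, with 45 mm or more free on each side. Axes as pipe_mid's.
- pipe_tip (a point): Centre of the pipe's free end face, 137.5 mm from pipe_mid; at the start at x = 75 mm in the warmer's frame, 55 mm short of the opening's far edge, resting on the slim post just before it. Axes as pipe_mid's.
- pipe_tail (a point): Centre of the pipe's socketed end, 137.5 mm from pipe_mid, at the start x = -200 mm in the warmer's frame: an 18 mm ball on a 10 mm neck. Pulled along the pipe (warmer's +x) with about 10 N it snaps out within 15 mm; after about 35 mm it has left the guide plate and only then can the pipe be tilted. Axes as pipe_mid's.
- heater_bend (a point): Bend of the heating element, a dark hairpin U of 8 mm rod, 34 mm wide, fixed in the place beside the pipe (warmer's y = -40 or +40); legs along the warmer's x from -180 to this bend at x = 15, z = 110 mm, on a post at x = -15. It stays in and can not move.
- shaker: Bystander, loose, to be left where it is: a glass shaker with a steel cap, 38 mm across and 75 mm tall, standing on a far corner of the warmer's deck. Origin at the centre of its underside.
- dish: Bystander, loose, to be left where it is: a small white bowl, 48 mm across and 20 mm high, on the strip right of the opening (negative y) of the warmer's deck. Origin at the centre of its underside.
- tin: Bystander, loose, to be left where it is: a low round aluminium tin, 42 mm across and 34 mm tall, on the other far corner of the warmer's deck. Origin at the centre of its underside.
- bottle: Bystander, loose, to be left where it is: an amber bottle, 64 mm across and 190 mm tall, on the table to the left. Origin at the centre of its underside.
- bowl: Bystander, loose, to be left where it is: a steel mixing bowl, 150 mm across and 60 mm high, on the table to the right. Origin at the centre of its underside.
- spatula: Bystander, loose, to be left where it is: a spatula with a black handle, about 280 mm long, flat on the table to the left. Origin at the centre of its underside.
- cup: Bystander, loose, to be left where it is: a white mug, 80 mm across and 85 mm tall, on the table to the right. Origin at the centre of its underside.

How it is judged:
By the outcome, as a careful person would: the job done as asked, in the order asked, and still so for the second after the job is handed in, while the arm keeps its last pose, push and grip.
It also fails if it takes over 48 s, if anything falls off the work surface, if the arm or the gripper's body presses on something with over 40 N, if the wrist force passes 120 N, or if a joint passes its speed limit or range.

## Robot

A 6-joint arm with a two-finger parallel gripper is mounted at the origin on the work surface. World frame = base frame: x ahead of the robot, y to its left, z up, the work surface at z = 0. Lengths are in mm, angles in degrees, forces in N, time in s.
With the tool pointing down it reaches from about 350 to 850 mm from the base axis. Payload 8.1 kg.
Tool frame: the origin (TCP) lies between the finger pads; the fingertips stand 17 mm ahead of it and the grasp point (between the pads) lies 2 mm behind it; z points along the fingers, y is the line along which they close (so a half turn about z gives the same grasp; the last joint's range is limited). The gripper opens to 85 mm and grips with 20 to 120 N. Pads are 22 mm wide; open, the fingers measure 114 mm over their backs; the gripper's body (76 mm by 85 mm) begins 54 mm behind the grasp point. The pads swing forward as they close: fully open they stand 13 mm farther back than shut.
Start: joints at [67.529, 7.471, 85.268, -0, 87.261, -4.893], TCP at [181.184, 571.995, 248.292] pointing down, gripper open.
Joint ranges: [-169.43, 169.43], [-51.17, 129.36], [1.28, 143.12], [-76.62, 256.62], [0, 156.53], [-152.29, 152.29]. Speed limits (degrees/s): [136.94, 136.94, 159.86, 180, 180, 180].

## Interface

Orientations are given as [roll, pitch, yaw] about the fixed x, y, z axes, in that order (R = Rz(yaw) Ry(pitch) Rx(roll)).
In Python, from bench import sense, snapshot, hand_in, trace, place_of gives the robot as it stands.
- The arm moves only by the shell command python3 -m handwheel 'ROWS' [FORCE]. ROWS is JSON, a list of rows, each a list of 7 numbers: the opening, from -1 (shut) to 1 (fully open), then the shift along the tool's x, y, z in cm, then the turn, a rotation vector about the tool's x, y, z in rad. A call has 1 to 12 rows; each row shifts and turns the commanded pose from where the row before left it, along the tool's axes as they then stand; what a row does not reach is not made up. A row lasts 1/12 s, in which the tool goes at most 41.7 mm and 7.16 degrees, less where a joint would pass 70% of its speed; a pose out of reach is approached as far as the arm can. A call with a gripper value outside its range is refused whole. The fingers move at their own pace and stop on an object; FORCE is the grip in N (left out, the last holds). Time passes only in rows, so rows that do not move let the fingers close. It gives the time, the measured TCP pose, the force, the opening and the grip force at its end, in the units of the state.
- sense(): the state, without advancing time (a new reading comes with each control period).
- snapshot(name): name is "scene" or "top" or "wrist"; returns a dict with "image" (420x560x3 uint8, red, green, blue), "intrinsics" (3x3 intrinsics, pixels), "R" (3x3) and "t" (3): a world point X has camera coordinates R X + t. Camera axes: x right, y down, z forward; pixel columns grow to the right and rows downward; lengths in mm; the calibration is good to about 2 mm. A picture is of the moment at which its call begins. There is no depth.
- hand_in(): hands the job in; it is judged then, once.
Trained networks look in a picture, given as the dict that the camera call returned (one of the last four; its "shot" number tells which), for a name from the list of things; names that differ only in an ending like _2 or _b are one class to them, and where a whole thing is asked for, a point or a joint stands for the part that bears it (a point fixed in the world has none). Each returns a list of dicts, best first, with "conf" (0 to 1); they miss things now and then, are a little off and sometimes report something else, mostly with a low value. They report only what shows in the picture. A call takes as long as a camera call.
- trace(picture, query): "pixels" (420x560 bool, what is visible of it).
- place_of(picture, query): "location" ([x, y, z] in mm, in world coordinates, good to about 4 mm: a listed point, or the origin of a listed thing).
The state is a dict: "time": time; "joint_pos": joint angles; "qd": joint speeds; "joint_efforts": joint torques, N m; "tool_pos": TCP position; "tcp_rot": TCP orientation; "ft_force": force on the tool from outside, world axes, zero at the start; "wrist_torque": the same for the moment, N m; "finger_gap": finger opening in mm; "grip_force": force on a finger pad.
Only numpy, scipy, OpenCV 4.12 (cv2) and the standard library are available. Lean on these libraries where they do the work, as an engineer would, in place of code of your own. Each camera call takes 0.05 s, during which the arm holds its last target. There are 200 camera calls.

## Working session

There is one attempt and no reset: what is moved stays moved. The work goes in short steps, Python scripts to look and compute and a shell command to move; the robot and the scene stay as the last step left them, time stands still between calls to the robot, and variables do not carry over. Pictures are saved under pics/ and viewed, at most 10 in all, crops included, and the job is handed in when it is done.

```bash
mkdir -p pics
cat > h.py <<'E'
import numpy as np, cv2
from bench import *
from scipy.spatial.transform import Rotation as Ro
def save(p,n): cv2.imwrite(f'pics/{n}.png',p['image'][:,:,::-1])
def pr(p,X):
    c=p['R']@np.array(X,float)+p['t']; u=np.array(p['intrinsics'])@c; return u[:2]/u[2]
E
python3 - <<'E'
from h import *
s=sense();print(s['time'],s['tool_pos'],s['tcp_rot'],s['finger_gap'])
a=snapshot('scene');b=snapshot('top')
for n,p in(('scene',a),('top',b)):
    save(p,n)
    for q in['warmer','opening','sockets','pipe_grip','pipe_tip','heater_bend','shaker','dish','tin','bottle']:
        r=place_of(p,q)
        print(n,q,[(np.round(x['location'],0).tolist(),round(x['conf'],2)) for x in r[:2]])
cv2.imwrite('pics/both.png',np.hstack([cv2.resize(x['image'][:,:,::-1],(400,300)) for x in(a,b)]))
E
```

```text
0.0 [180.98195943 571.52742438 247.22123407] [-1.79895810e+02 -1.12193448e-02  1.62422353e+02] 85.6372179626197
scene warmer [([561.0, 97.0, 6.0], 0.95)]
scene opening [([573.0, 137.0, 151.0], 0.66), ([496.0, 286.0, 149.0], 0.49)]
scene sockets [([495.0, -95.0, 120.0], 0.98), ([550.0, 186.0, 122.0], 0.72)]
scene pipe_grip [([527.0, 128.0, 120.0], 0.57)]
scene pipe_tip [([549.0, 181.0, 121.0], 0.8), ([574.0, 131.0, 10.0], 0.41)]
scene heater_bend [([600.0, 99.0, 107.0], 0.73)]
scene shaker [([498.0, 284.0, 151.0], 0.83), ([621.0, 486.0, -4.0], 0.53)]
scene dish [([698.0, 79.0, 148.0], 0.79), ([505.0, 48.0, 124.0], 0.44)]
scene tin [([736.0, 202.0, 147.0], 0.84), ([622.0, 488.0, -0.0], 0.51)]
scene bottle [([735.0, 204.0, 148.0], 0.69), ([622.0, 487.0, -2.0], 0.68)]
top warmer [([561.0, 96.0, -1.0], 0.69)]
top opening [([573.0, 144.0, 148.0], 0.83), ([498.0, 288.0, 149.0], 0.19)]
top sockets [([493.0, -95.0, 120.0], 0.84), ([562.0, 98.0, 3.0], 0.69)]
top pipe_grip [([529.0, 127.0, 118.0], 0.54)]
top pipe_tip [([546.0, 182.0, 120.0], 0.64), ([529.0, 127.0, 119.0], 0.36)]
top heater_bend [([604.0, 98.0, 110.0], 0.6), ([559.0, 99.0, -1.0], 0.31)]
top shaker [([498.0, 285.0, 150.0], 0.74), ([494.0, -90.0, 121.0], 0.35)]
top dish [([494.0, -92.0, 118.0], 0.38)]
top tin [([604.0, 101.0, 110.0], 0.7), ([737.0, 203.0, 148.0], 0.63)]
top bottle [([620.0, 484.0, -1.0], 0.92), ([500.0, 284.0, 152.0], 0.19)]
```

View pics/top.png

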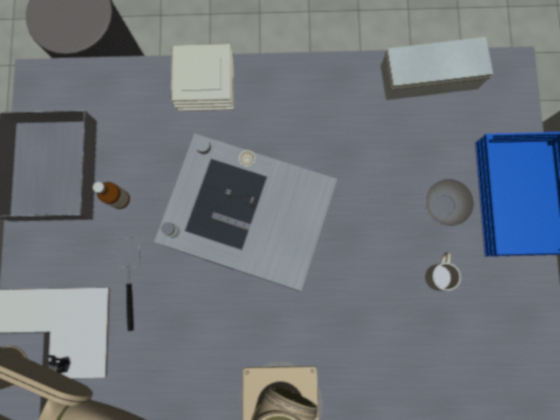

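View pics/scene.png

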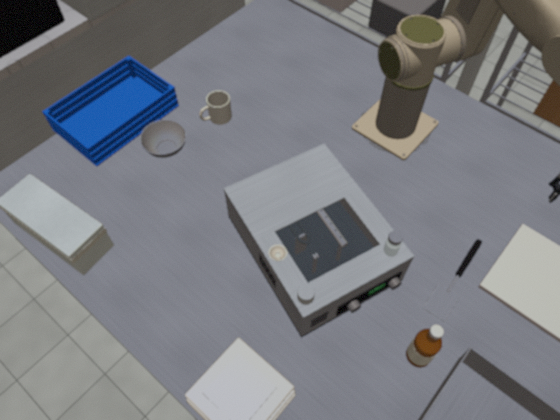

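The top view shows the warmer at about (245,212), with the pipe at (230,218) on the robot's side of the opening (+40 row) and the heater and posts at (228-250,190-200). The shaker is at (170,230), the dish at (247,157) and the tin at (203,147). The scene view agrees, with the pipe at (331,225). The measured points fit a warmer yaw of about 70.7°.

I'll raise the tool and move above the grip point.

```bash
python3 -m handwheel '[[0.2,0,0,-3,0,0,0],[0.2,0,0,-3,0,0,0],[0.2,0,0,-3,0,0,0],[0.2,-3,-2.1,0,0,0,0],[0.2,-3,-2.1,0,0,0,0],[0.2,-3,-2.1,0,0,0,0],[0.2,-3,-2.1,0,0,0,0],[0.2,-3,-2.1,0,0,0,0],[0.2,-3,-2.1,0,0,0,0],[0.2,-3,-2.1,0,0,0,0],[0.2,-3,-2.1,0,0,0,0],[0.2,-3,-2.1,0,0,0,0]]' 60
python3 -m handwheel '[[0.2,-3,-2.1,0,0,0,0],[0.2,-3,-2.1,0,0,0,0],[0.2,-3,-2.1,0,0,0,0],[0.2,-3,-2.1,0,0,0,0],[0.2,-3,-2.1,0,0,0,0],[0.2,0,0,0,0,0,0.12],[0.2,0,0,0,0,0,0.12],[0.2,0,0,0,0,0,0.12],[0.2,0,0,0,0,0,0.12],[0.2,0,0,0,0,0,0.12],[0.2,0,0,0,0,0,0.12],[0.2,0,0,0,0,0,0.12]]'
python3 -m handwheel '[[0.2,0,0,0,0,0,0.12],[0.2,0,0,0,0,0,0.12],[0.2,0,0,0,0,0,0.12],[0.2,0,0,0,0,0,0.12],[0.2,0,0,0,0,0,0.12],[0.2,0,0,0,0,0,0.12],[0.2,0,0,0,0,0,0.04],[0.2,0,0,0,0,0,0],[0.2,0,0,0,0,0,0]]'
cat > est.py <<'E'
from h import *
s=sense();print(s['time'],s['tool_pos'],s['tcp_rot'],s['finger_gap'],s['ft_force'])
p=snapshot('wrist');save(p,'wrist%d'%(10*s['time']))
for q in['warmer','opening','sockets','pipe_grip','pipe_tip','heater_bend','shaker']:
    print(q,[(np.round(x['location'],1).tolist(),round(x['conf'],2)) for x in place_of(p,q)[:2]])
t=trace(p,'pipe_tip')
if t:
    m=t[0]['pixels'];v,u=np.nonzero(m)
    # back-project rim pixels on plane z=120, fit axis
    K=np.array(p['intrinsics']);R=np.array(p['R']);T=np.array(p['t']);C=-R.T@T
    d=(R.T@np.linalg.inv(K)@np.c_[u,v,np.ones(len(u))].T).T
    X=(C+d*((120-C[2])/d[:,2])[:,None])[:,:2].astype(np.float32)
    r=cv2.minAreaRect(X);c,w,a=r;b=cv2.boxPoints(r)
    print('pipe rect',t[0]['conf'],len(u),r,b.round(0).tolist())
E
python3 est.py; ls pics
```

```text
time: 2.1
tool_pos: [382.2, 308.7, 338.5]
tcp_rot: [180.0, 0.0, 162.4]
ft_force: [0.5, -0.8, -0.0]
finger_gap: 51.1
grip_force: 0.0
time: 3.1
tool_pos: [492.8, 164.8, 338.4]
tcp_rot: [180.0, 0.0, 113.9]
ft_force: [0.7, -0.3, 0.2]
finger_gap: 51.0
grip_force: 0.0
time: 3.85
tool_pos: [492.8, 164.9, 338.4]
tcp_rot: [180.0, -0.0, 70.9]
ft_force: [0.6, -0.1, 0.4]
finger_gap: 51.0
grip_force: 0.0
3.85 [492.80169765 164.88937049 338.38117   ] [ 1.79991361e+02 -4.04516754e-03  7.08547448e+01] 50.954626029638504 [ 0.5553724  -0.14350879  0.44564054]
warmer [([564.5, 97.6, 1.5], 0.76)]
opening [([572.6, 138.2, 153.1], 0.89)]
sockets [([695.9, 77.8, 149.1], 0.5)]
pipe_grip []
pipe_tip [([531.0, 131.2, 118.9], 0.25)]
heater_bend [([604.0, 96.8, 108.7], 0.69), ([561.2, 99.7, 4.1], 0.26)]
shaker [([497.7, 286.7, 148.1], 0.84)]
pipe rect 0.87 2328 ((526.5042724609375, 121.09579467773438), (127.22723388671875, 20.941120147705078), 70.31659698486328) [[495.0, 65.0], [515.0, 58.0], [558.0, 177.0], [538.0, 185.0]]
both.png
scene.png
top.png
wrist38.png
```

```bash
python3 -m handwheel '[[0.2,-1.1,2.3,0,0,0,0.008],[0.2,-1.1,2.3,0,0,0,0],[0.2,0,0,3,0,0,0],[0.2,0,0,3,0,0,0],[0.2,0,0,3,0,0,0],[0.2,0,0,3,0,0,0],[0.2,0,0,3,0,0,0],[0.2,0,0,2,0,0,0],[0.2,0,0,0,0,0,0]]'
python3 est.py | tail -1; mv pics/wrist4*.png pics/w2.png
```

```text
time: 5.05
tool_pos: [525.4, 128.2, 162.6]
tcp_rot: [-179.5, 0.2, 70.3]
ft_force: [-0.5, 0.6, -1.6]
finger_gap: 51.3
grip_force: 0.0
pipe rect 0.87 9443 ((525.0274047851562, 116.80970764160156), (136.85601806640625, 21.208097457885742), 70.05223846435547) [[492.0, 56.0], [512.0, 49.0], [558.0, 178.0], [538.0, 185.0]]mv: cannot stat 'pics/wrist4*.png': No such file or directory
```

```bash
python3 -m handwheel '[[0.2,0.2,0.35,0,0,0,0],[0.2,0,0,0,0,0,0],[0.2,0,0,0,0,0,0]]'; ls pics; cp pics/wrist5*.png pics/w2.png
```

```text
time: 5.75
tool_pos: [533.0, 129.5, 168.5]
tcp_rot: [180.0, -0.0, 70.3]
ft_force: [-0.3, 0.5, 0.6]
finger_gap: 51.4
grip_force: 0.0
both.png
scene.png
top.png
wrist38.png
wrist50.png
```

View pics/w2.png

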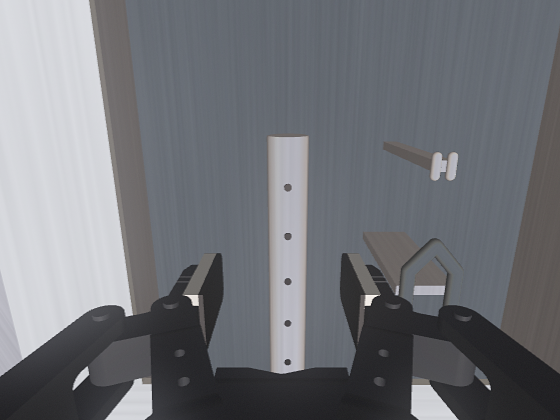

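The wrist view shows the pipe along column 288, its tip at row 136, and the fingers straddling it at columns 222 and 342. The heater bend is at (435,245), clear of the right finger. The earlier pose reading was taken while the arm was still moving, so I'll undo that sideways shift, then descend and grip.

```bash
python3 -m handwheel '[[0.2,0,-0.35,0,0,0,0],[0.2,0,0,2,0,0,0],[0.2,0,0,2,0,0,0],[0.2,0,0,1,0,0,0],[0.2,0,0,0,0,0,0],[0.2,0,0,0,0,0,0],[0.2,0,0,0,0,0,0]]'
python3 -m handwheel '[[-1,0,0,0,0,0,0],[-1,0,0,0,0,0,0],[-1,0,0,0,0,0,0],[-1,0,0,0,0,0,0],[-1,0,0,0,0,0,0],[-1,0,0,0,0,0,0],[-1,0,0,0,0,0,0],[-1,0,0,0,0,0,0]]' 80
```

```text
time: 6.33
tool_pos: [530.0, 130.8, 119.3]
tcp_rot: [179.9, -0.0, 70.3]
ft_force: [0.0, 0.1, 0.4]
finger_gap: 51.2
grip_force: 0.0
time: 7.0
tool_pos: [530.1, 130.8, 119.5]
tcp_rot: [179.9, -0.0, 70.3]
ft_force: [-1.9, 0.7, 5.2]
finger_gap: 18.1
grip_force: 77.9
```

Gripped. Now I'll pull along the pipe.

```bash
python3 -m handwheel '[[-1,0.3,0,0,0,0,0],[-1,0.3,0,0,0,0,0],[-1,0.3,0,0,0,0,0],[-1,0.3,0,0,0,0,0],[-1,0,0,0,0,0,0],[-1,0,0,0,0,0,0]]'
python3 -m handwheel '[[-1,0.3,0,0,0,0,0],[-1,0.3,0,0,0,0,0],[-1,0.3,0,0,0,0,0],[-1,0.3,0,0,0,0,0],[-1,0.3,0,0,0,0,0],[-1,0.3,0,0,0,0,0],[-1,0.3,0,0,0,0,0],[-1,0.3,0,0,0,0,0],[-1,0.4,0,0,0,0,0],[-1,0,0,0,0,0,0],[-1,0,0,0,0,0,0]]'
sed -i 's/10\*s/100*s/' est.py; python3 est.py | grep -E 'tip|rect'; cp $(ls -t pics/wrist*|head -1) pics/w3.png
```

```text
time: 7.5
tool_pos: [534.3, 142.3, 119.6]
tcp_rot: [179.9, -0.1, 70.3]
ft_force: [-1.5, 0.9, 4.5]
finger_gap: 17.6
grip_force: 78.2
time: 8.42
tool_pos: [543.6, 169.3, 119.5]
tcp_rot: [179.9, -0.1, 70.3]
ft_force: [-1.8, 2.3, 6.4]
finger_gap: 17.3
grip_force: 78.3
pipe_tip [([560.9, 216.1, 118.5], 0.83)]
pipe rect 0.89 11140 ((546.801025390625, 175.56553649902344), (94.37841796875, 20.707794189453125), 70.37100982666016) [[521.0, 135.0], [541.0, 128.0], [572.0, 217.0], [553.0, 223.0]]
```

View pics/w3.png

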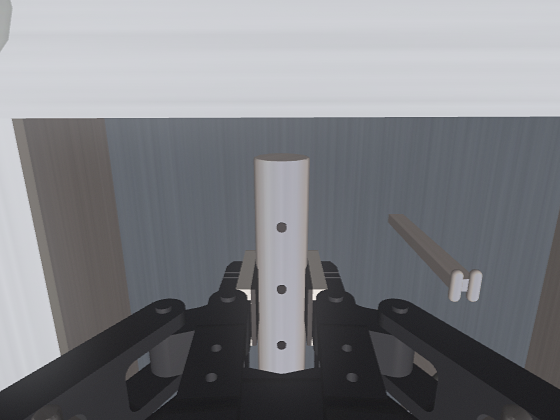

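The wrist view shows the tip at (282,157), just short of the deck edge at row 117. The pipe is centred between the pads and moved about 40 mm with the tool, so the tail is out of the guide plate. Next I'll tilt it about the point under the opening's near edge, roughly 100 mm behind the grip.

```bash
python3 -m handwheel '[[-1,0,0,0,0,0,0],[-1,0,0,-0.6,0,0.06,0],[-1,-0.02,0,-0.6,0,0.06,0],[-1,-0.02,0,-0.6,0,0.06,0],[-1,0,0,0,0,0,0]]' 110
python3 -m handwheel '[[-1,-0.02,0,-0.6,0,0.06,0],[-1,-0.02,0,-0.6,0,0.06,0],[-1,-0.02,0,-0.6,0,0.06,0],[-1,-0.02,0,-0.6,0,0.06,0],[-1,-0.02,0,-0.6,0,0.06,0],[-1,-0.02,0,-0.6,0,0.06,0],[-1,0,0,0,0,0,0],[-1,0,0,0,0,0,0]]'
python3 - <<'E'
from h import *
p=snapshot('scene');q=snapshot('wrist')
c=cv2.resize(p['image'][120:330,180:460,::-1],(500,375));w=cv2.resize(q['image'][:,:,::-1],(300,225))
o=np.zeros((375,800,3),np.uint8);o[:,:500]=c;o[:225,500:]=w;cv2.imwrite('pics/t1.png',o)
E
```

```text
time: 9.28
tool_pos: [542.6, 166.0, 136.8]
tcp_rot: [180.0, -10.5, 70.2]
ft_force: [-0.2, -0.6, -1.2]
finger_gap: 17.1
grip_force: 107.6
time: 9.95
tool_pos: [537.8, 154.2, 168.8]
tcp_rot: [-179.9, -30.8, 70.1]
ft_force: [-1.1, -0.2, -1.5]
finger_gap: 17.3
grip_force: 107.6
```

View pics/t1.png

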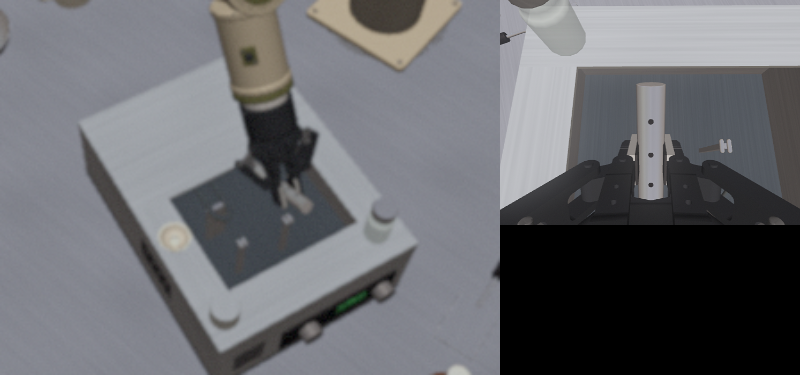

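The tip is raised in the opening at (295,195) in the scene crop. In the wrist view the pipe still sits straight in the pads, and forces are only its weight. I'll slide it out along its axis.

```bash
python3 -m handwheel '[[-1,1.5,0,0,0,0,0],[-1,1.5,0,0,0,0,0],[-1,1.5,0,0,0,0,0],[-1,1.5,0,0,0,0,0],[-1,1.5,0,0,0,0,0],[-1,0,0,0,0,0,0]]'
python3 -m handwheel '[[-1,1.5,0,0,0,0,0],[-1,1.5,0,0,0,0,0],[-1,1.5,0,0,0,0,0],[-1,1.5,0,0,0,0,0],[-1,0,0,0,0,0,0],[-1,0,0,0,0,0,0]]'
python3 - <<'E'
from h import *
s=sense();print(s['joint_pos'])
p=snapshot('scene');q=snapshot('wrist')
c=cv2.resize(p['image'][120:330,180:460,::-1],(500,375));w=cv2.resize(q['image'][:,:,::-1],(300,225))
o=np.zeros((375,800,3),np.uint8);o[:,:500]=c;o[:225,500:]=w;cv2.imwrite('pics/t2.png',o)
E
```

```text
time: 10.55
tool_pos: [560.9, 218.2, 210.4]
tcp_rot: [179.8, -31.0, 70.5]
ft_force: [0.4, 1.0, -1.4]
finger_gap: 16.9
grip_force: 107.6
time: 11.05
tool_pos: [577.0, 264.6, 238.9]
tcp_rot: [180.0, -30.9, 70.4]
ft_force: [-0.4, -0.7, -2.1]
finger_gap: 17.0
grip_force: 107.6
[  4.98448021  -2.0069008  101.23748209  29.84967388  69.58886882
  16.73348534]
```

View pics/t2.png

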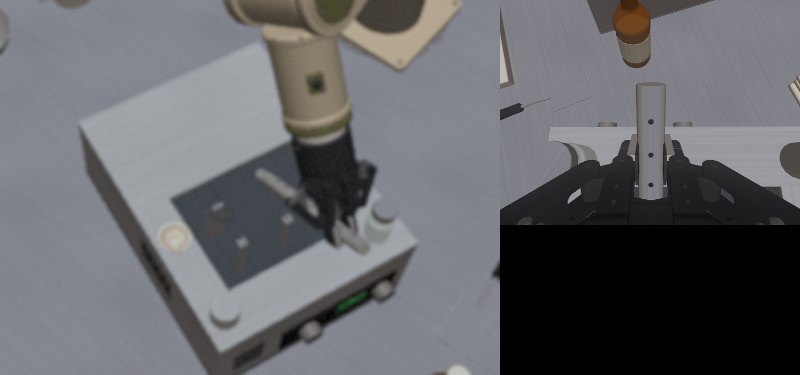

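The tail end is now visible in the opening at (265,175), clear of the near edge, and the shaker is untouched. I'll lift straight up.

```bash
python3 -m handwheel '[[-1,0.62,0,-1.03,0,0,0],[-1,0.62,0,-1.03,0,0,0],[-1,0.62,0,-1.03,0,0,0],[-1,0.62,0,-1.03,0,0,0],[-1,0.62,0,-1.03,0,0,0],[-1,0.62,0,-1.03,0,0,0],[-1,0.62,0,-1.03,0,0,0],[-1,0.62,0,-1.03,0,0,0],[-1,0,0,0,0,0,0],[-1,0,0,0,0,0,0],[-1,0,0,0,0,0,0],[-1,0,0,0,0,0,0]]'
python3 - <<'E'
from h import *
p=snapshot('scene');q=snapshot('top')
for n in('pipe_tail','pipe_tip','pipe_mid','shaker','dish','tin'):
  for k in(p,q): print(n,[(np.round(x['location'],0).tolist(),round(x['conf'],2)) for x in place_of(k,n)[:1]])
c=cv2.resize(p['image'][120:330,180:460,::-1],(500,375));w=cv2.resize(q['image'][100:325,100:400,::-1],(300,225))
o=np.zeros((375,800,3),np.uint8);o[:,:500]=c;o[:225,500:]=w;cv2.imwrite('pics/t3.png',o)
E
```

```text
time: 12.15
tool_pos: [576.8, 264.1, 333.9]
tcp_rot: [-179.9, -30.9, 70.2]
ft_force: [-0.1, -0.4, -2.1]
finger_gap: 16.9
grip_force: 107.6
pipe_tail [([593.0, 309.0, 367.0], 0.64)]
pipe_tail [([510.0, 84.0, 214.0], 0.49)]
pipe_tip [([594.0, 307.0, 365.0], 0.63)]
pipe_tip [([593.0, 309.0, 360.0], 0.68)]
pipe_mid [([554.0, 194.0, 293.0], 0.62)]
pipe_mid [([564.0, 96.0, 0.0], 0.72)]
shaker [([498.0, 285.0, 152.0], 0.52)]
shaker [([500.0, 287.0, 152.0], 0.53)]
dish [([699.0, 79.0, 149.0], 0.48)]
dish [([698.0, 78.0, 149.0], 0.5)]
tin [([740.0, 202.0, 148.0], 0.79)]
tin [([737.0, 201.0, 150.0], 0.63)]
```

View pics/t3.png

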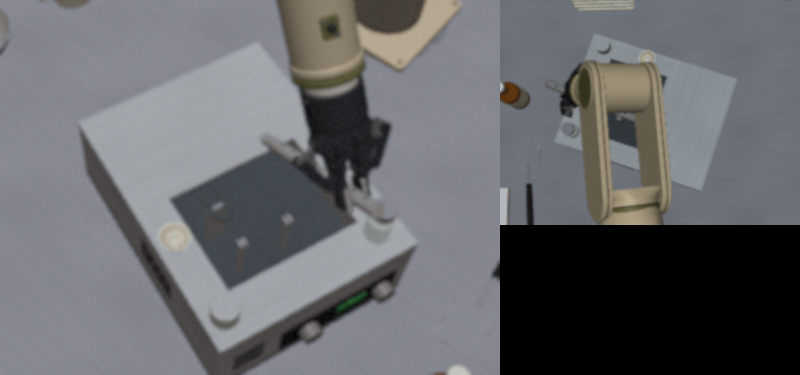

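The pipe is clear in the air, from the tail at about z 220 to the tip at about 363, with the deck at 150. It is still held, and the shaker, dish and tin have not moved.

```bash
python3 -c "
from bench import *
import numpy as np
print(np.abs(sense()['qd']).max());print(hand_in())"
```

```text
0.11789546773790029
the job is handed in; nothing more can be done
None
```

The steam pipe is out of the warmer, held still in the gripper with its lowest point about 6 cm above the deck. The shaker, dish and tin stayed in place, and the job was handed in at about 12 s with no verdict returned.

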